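# Lock the two open tabs of the soap box

## Robot

A 6-joint arm with a two-finger parallel gripper is mounted at the origin on the work surface. World frame = base frame: x ahead of the robot, y to its left, z up, the work surface at z = 0. Lengths are in m, angles in rad, forces in N, time in s.
With the tool pointing down it reaches from about 0.425 to 0.95 m from the base axis. Payload 14.7 kg.
Tool frame: the origin (TCP) lies at the very end of the fingers, on their centre line; the grasp point (between the pads) lies 19 mm behind it; z points along the fingers, y is the line along which they close (so a half turn about z gives the same grasp; the last joint's range is limited). The gripper opens to 85 mm and grips with 20 to 120 N. Pads are 22 mm wide; open, the fingers measure 114 mm over their backs; the gripper's body (76 mm by 85 mm) begins 54 mm behind the grasp point. The pads swing forward as they close: fully open they stand 13 mm farther back than shut.
Start: joints at [1.288, 0.48, 1.596, -0, 1.065, -0.047], TCP at [0.152, 0.632, 0.231] pointing down, gripper open.
Joint ranges: [-2.75, 2.75], [-0.82, 2.05], [0.23, 2.67], [-1.56, 4.7], [0.09, 2.69], [-2.92, 2.92]. Speed limits (rad/s): [1.89, 1.89, 2.39, 3.01, 3.01, 3.01].

## Interface

Orientations are given as [roll, pitch, yaw] about the fixed x, y, z axes, in that order (R = Rz(yaw) Ry(pitch) Rx(roll)).
In Python, from rig import * gives the robot as it stands.
- The arm moves only by the tool servo_tool, never from a script. Its argument "commands" is a list of rows, each an object with "angular": the turn, a rotation vector about the tool's x, y, z in rad, a list of three; "translation": the shift along the tool's x, y, z in m, a list of three; "grip": the gripper's target within -1 to 1 (shut at 1, half-way at 0, fully open at -1). A call has 1 to 5 rows; each row shifts and turns the commanded pose from where the row before left it, along the tool's axes as they then stand; what a row does not reach is not made up. A row lasts 1/12 s, in which the tool goes at most 41.7 mm and 7.16 degrees, less where a joint would pass 70% of its speed; a pose out of reach is approached as far as the arm can. A call with a gripper value outside its range is refused whole. The fingers move at their own pace and stop on an object; "grip_force" is the grip in N (left out, the last holds). Time passes only in rows, so rows that do not move let the fingers close. It gives the time, the measured TCP pose, the force, the opening and the grip force at its end, in the units of the state.
- state(): the state, without advancing time (a new reading comes with each control period).
- grab_frame(name): name is "scene" or "top" or "wrist"; returns a dict with "img" (400x640x3 uint8, red, green, blue), "fx", "fy", "cx", "cy" (pixels), "k1" (the pictures are not rectified: a ray, as slopes to the right and down, at radius r is drawn at 1 + k1 r^2 times it, then the intrinsics apply), "extrinsics" (4x4, takes a point from world to camera coordinates); the wrist camera has in their place "mount" (4x4, takes a point from camera to tool coordinates, whose origin is the TCP and whose axes are the flange's). Camera axes: x right, y down, z forward; pixel columns grow to the right and rows downward; lengths in m; the calibration is good to about 2 mm. A picture is of the moment at which its call begins: read the wrist's pose just before it. There is no depth.
- job_done(): hands the job in; it is judged then, once.
The state is a dict: "time_s": time; "q": joint angles; "joint_vel": joint speeds; "effort": joint torques, N m; "position": TCP position; "orientation": TCP orientation; "wrist_force": force on the tool from outside, world axes, zero at the start; "wrist_torque": the same for the moment, N m; "width": opening from 0.0 (shut) to 1.0 (fully open); "grip_force": force on a finger pad.
Only numpy, scipy, OpenCV 4.12 (cv2) and the standard library are available. Lean on these libraries where they do the work, as an engineer would, in place of code of your own. Each camera call takes 0.05 s, during which the arm holds its last target. There are 200 camera calls.

## Task

The clear box of soap bars has been left with the locking tabs on its two long sides open, and damp air gets in. Using only the fingers, and grasping nothing, push each of these two tabs over and down its side of the box, then press it in until its rib snaps beneath the box's lip and it lies flat against the side. Do not lift, tip or shove the box, and leave everything else on the mat where it is.

Things in the scene. Friction and masses are not known exactly. Their poses are not given: they have to be found in the camera images.
- clip_box: clear plastic box of soap bars with a white lid, loose on a grippy mat (mat top at z = 4 mm), 1.4 kg, too wide to grasp. Origin: centre of its underside; x along its length, y to its left long side, z up. Lid 192 mm (x) by 120 mm (y), its top 86 mm up, a flat middle panel 2 mm higher. Fixed, locked tabs lie on the short ends (to x = +-102 mm); the open tabs are midway along the long sides
- hinge_left (a point): middle of the left tab's hinge line, on the lid's edge at y = +62 mm, 84 mm above the underside of the box; axes as the box's
- hinge_right (a point): middle of the right tab's hinge line, at y = -62 mm, 84 mm above the underside of the box; axes as the box's
- tab_left (a joint): angle of the left (+y) tab: 0 locked, flat down the box's side; 1.57 straight out; 3.1 straight up (stop). White plate 72 mm wide along x, 32 mm from hinge to edge, 2.5 mm thick (edge bead 4 mm). Turns lightly, stays where left. Near 0.23 rad its inner rib, 23 mm from the hinge, meets the tub's lip; some 5 N (up to 7) at the free edge towards the box snaps it past; the lip then holds it below 0.1
- tab_right (a joint): the same for the tab on the right (-y) long side
- edge_left (a point): middle of the left tab's free edge (in its bead), 31 mm from the hinge
- edge_right (a point): middle of the right tab's free edge (in its bead), 31 mm from the hinge
- pump: bystander: empty white plastic pump dispenser with lever top, 66 mm across, 180 mm tall; origin under its centre
- soap_holder: bystander: teak soap holder with a soap block, 110 x 72 x 44 mm; origin under its centre
- cotton_jar: bystander: glass jar with teak cap, 68 mm across, 100 mm tall; origin under its centre
- cup: bystander: blue plastic cup, 74 mm across, 92 mm tall; origin under its centre
- nail_file: bystander: steel nail file with wooden grip, 175 x 17 x 8 mm, lying flat beside the box; origin under its middle
- comb: bystander: wooden bead comb, 150 x 47 x 12 mm, lying flat beside the box; origin under its middle
- spare_soap: bystander: bar of soap 80 x 54 x 28 mm; origin under its centre
Not all that is in view belongs to the job. What is shaped like the clip_box but blue, pink or purple is not meant.

How it is judged:
At the end, for the whole second after the job is handed in: both tabs within 0.1 rad of flat against the box's sides, held there by the lips; the box upright on the mat, at rest, within 30 mm of where it stood (value of joint each of tab_left, tab_right below 0.1 rad and distance of clip_box from where it was at the start of the episode below 0.03 m and angle between clip_box's own z axis and vertical below 0.05 rad and height (world z) of clip_box below 0.01 m and linear speed of clip_box below 0.01 m/s); the robot touches nothing.
It fails at once if the arm or the gripper's body, instead of the fingers, presses on the box (contact force between the arm and clip_box above 3 N).
It fails at once if the box is lifted (over 8 mm) (height (world z) of clip_box above 0.012 m).
It fails at once if the box is tipped (angle between clip_box's own z axis and vertical above 0.15 rad).
It fails at once if the box is shoved over 30 mm from its place (distance of clip_box from where it was at the start of the episode above 0.03 m).
It fails at once if another thing on the mat is moved over 25 mm or lifted (distance of any of pump, soap_holder, cotton_jar, cup, nail_file, comb, spare_soap from where it was at the start of the episode above 0.025 m).
It also fails if it takes over 45 s, if anything falls off the work surface, if the arm or the gripper's body presses on something with over 40 N, if the wrist force passes 120 N, or if a joint passes its speed limit or range.

## Working session

There is one attempt and no reset: what is moved stays moved. The work goes in short steps, Python scripts to look and compute and a tool call to move; the robot and the scene stay as the last step left them, time stands still between calls to the robot, and variables do not carry over. Pictures are saved under pics/ and viewed, at most 10 in all, crops included, and the job is handed in when it is done.

Besides the shell and the picture viewer there is one more tool, called after "Call:" as name(argument=value, ...), one argument or row to a line, values as JSON. servo_tool: Moves the arm, as the interface text tells. Its arguments: {"type":"object","properties":{"commands":{"type":"array"},"grip_force":{"type":"number"}},"required":["commands"]}

```bash
mkdir -p pics; ls; python3 - <<'E'
from rig import *
import cv2,numpy as np
np.set_printoptions(precision=4,suppress=True)
print(state())
for n in ("scene","top"):
    f=grab_frame(n); cv2.imwrite(f"pics/{n}0.png",f["img"][:,:,::-1]); print({k:v for k,v in f.items() if k!="img"})
E
```

```text
pics
{'time_s': 0.0, 'q': array([ 1.2884,  0.4809,  1.5968,  0.    ,  1.0651, -0.0466]), 'joint_vel': array([ 0.0001, -0.    ,  0.0002, -0.0005,  0.002 ,  0.0005]), 'effort': array([ -0.0064, -95.0638, -43.02  ,  -0.0002,   0.0119,  -0.    ]), 'position': array([0.1517, 0.6316, 0.2307]), 'orientation': array([-3.1404, -0.0001,  2.9058]), 'wrist_force': array([-1.252 ,  1.1986,  0.8191]), 'wrist_torque': array([ 0.0004,  0.0295, -0.0624]), 'grip_force': 0.0, 'width': 0.9999121065315669}
{'fx': 421.4082663708125, 'fy': 421.4082663708125, 'cx': 329.51433154555014, 'cy': 199.85486846240275, 'k1': -0.11003359419517408, 'extrinsics': array([[-0.8752,  0.4836,  0.0135,  0.4825],
       [ 0.3879,  0.7181, -0.5778, -0.0309],
       [-0.2891, -0.5005, -0.8161,  1.3924],
       [ 0.    ,  0.    ,  0.    ,  1.    ]])}
{'fx': 453.8222002172028, 'fy': 453.8222002172028, 'cx': 311.26740058624756, 'cy': 205.5402138650392, 'k1': 0.007572133290471367, 'extrinsics': array([[-0.0206, -0.9998,  0.0083, -0.135 ],
       [-0.9993,  0.0203, -0.0329,  0.463 ],
       [ 0.0328, -0.009 , -0.9994,  1.3364],
       [ 0.    ,  0.    ,  0.    ,  1.    ]])}
```

View pics/scene0.png

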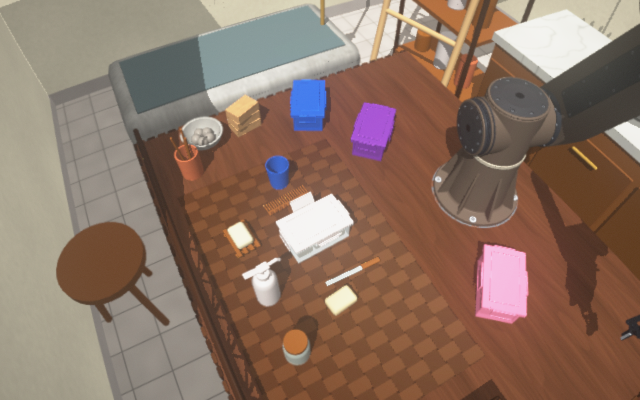

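View pics/top0.png

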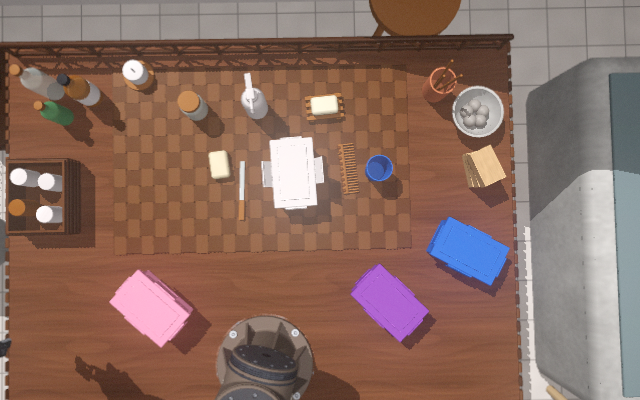

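Candidates: white box at top (293,172), blue at (468,250), purple at (390,302) and pink at (151,307). The white-lidded one is the clip_box, with its tabs at (267,174) and (319,170). Next is a close crop to check this, plus a lid measurement.

```bash
cat > h.py <<'E'
import cv2,numpy as np
from rig import *
np.set_printoptions(precision=4,suppress=True)
def rays(f,px,E=None):
    """unit-free ray directions and camera origin in world"""
    E=f["extrinsics"] if E is None else E
    d=(np.atleast_2d(px).astype(float)-[f["cx"],f["cy"]])/[f["fx"],f["fy"]]
    u=d.copy()
    for _ in range(20): u=d/(1+f["k1"]*(u**2).sum(1,keepdims=True))
    R,t=E[:3,:3],E[:3,3]
    return -R.T@t, np.c_[u,np.ones(len(u))]@R
def plane(f,px,z,E=None):
    o,D=rays(f,px,E); return o+D*((z-o[2])/D[:,2])[:,None]
def proj(f,P,E=None):
    E=f["extrinsics"] if E is None else E
    c=np.atleast_2d(P)@E[:3,:3].T+E[:3,3]; u=c[:,:2]/c[:,2:]
    u=u*(1+f["k1"]*(u**2).sum(1,keepdims=True))
    return u*[f["fx"],f["fy"]]+[f["cx"],f["cy"]]
def wristE(f,s):
    from scipy.spatial.transform import Rotation as Ro
    T=np.eye(4);T[:3,:3]=Ro.from_euler("xyz",s["orientation"]).as_matrix();T[:3,3]=s["position"]
    return np.linalg.inv(T@f["mount"])
E
python3 - <<'E'
from h import *
f=grab_frame("top");a=f["img"]
g=grab_frame("scene")["img"]
c1=cv2.resize(a[125:220,235:360],None,fx=5,fy=5,interpolation=2)[:,:,::-1]
c2=cv2.resize(g[180:270,260:370],None,fx=5,fy=5,interpolation=2)[:,:,::-1]
cv2.imwrite("pics/c1.png",c1);cv2.imwrite("pics/c2.png",c2)
m=(a.min(2)>215).astype(np.uint8);m[:125]=0;m[220:]=0;m[:,:255]=0;m[:,335:]=0
m=cv2.morphologyEx(m,cv2.MORPH_OPEN,np.ones((21,21)))
c=max(cv2.findContours(m,0,2)[0],key=cv2.contourArea)
P=plane(f,c[:,0],0.090)
r=cv2.minAreaRect((P[:,:2]*1000).astype(np.float32));print(r, cv2.boundingRect(c))
E
```

```text
((563.5442504882812, -83.79293823242188), (100.37409973144531, 167.97457885742188), 88.9784164428711) (271, 138, 37, 61)
```

View pics/c1.png

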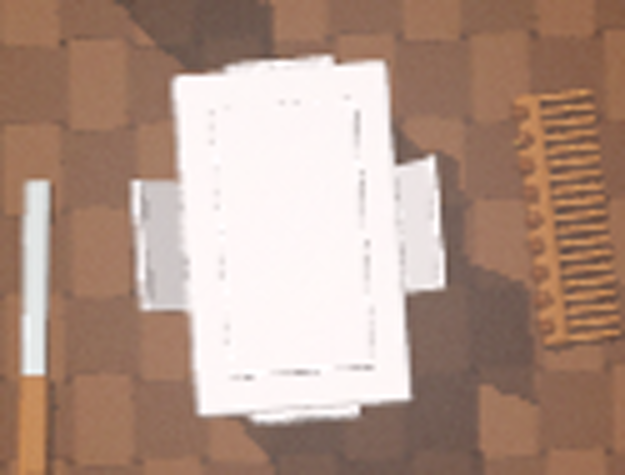

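View pics/c2.png

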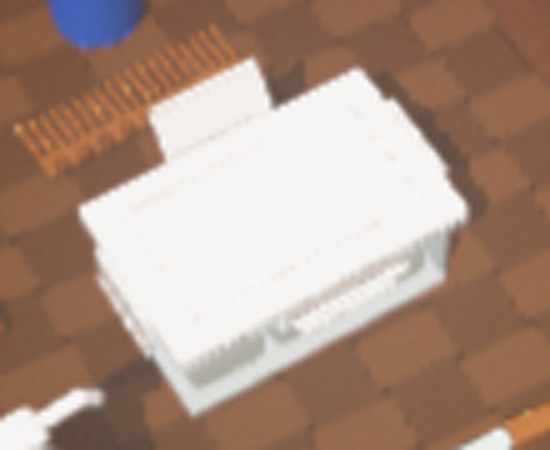

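The close crop confirms it: white lid, corners in c1 at (175,76), (386,62), (410,398) and (199,414). The left tab's free edge runs (133,181)–(142,310) and looks tilted downward. The right tab's edge runs (435,155)–(444,289) and looks tilted up. Next I triangulate.

```bash
python3 - <<'E'
from h import *
f=grab_frame("top");g=grab_frame("scene")
T=lambda p:np.array(p)/5+[235-.4,125-.4]; S=lambda p:np.array(p)/5+[260-.4,180-.4]
C=plane(f,T([(175,76),(386,62),(410,398),(199,414)]),0.09)
c=C[:,:2].mean(0);print(C[:,:2],c,"size",np.linalg.norm(C[0]-C[3]),np.linalg.norm(C[0]-C[1]))
ax=(C[0]-C[3]+C[1]-C[2])[:2];ax/=np.linalg.norm(ax);ay=np.array([-ax[1],ax[0]])
print("yaw",np.arctan2(ax[1],ax[0]))
Cs=plane(g,S([(80,210),(358,68),(467,212),(185,362)]),0.09);print("scene ctr",Cs[:,:2].mean(0))
def tri(a,b):
    o1,d1=rays(f,a);o2,d2=rays(g,b);A=np.c_[d1[0],-d2[0]]
    s=np.linalg.lstsq(A,o2-o1,rcond=None)[0];p,q=o1+s[0]*d1[0],o2+s[1]*d2[0]
    return (p+q)/2,np.linalg.norm(p-q)
for n,a,b in [("R far",(435,155),(150,107)),("R near",(444,289),(252,60)),("L far",(133,181),(290,332)),("L near",(142,310),(410,272))]:
    P,e=tri(T(a),S(b));d=P[:2]-c;print(n,P,e,"box",d@ax,d@ay,P[2]-.004)
s=state();print(s["position"],s["time_s"])
E
```

```text
[[ 0.6435 -0.0311]
 [ 0.6491 -0.1491]
 [ 0.4609 -0.1586]
 [ 0.4543 -0.0411]] [ 0.5519 -0.095 ] size 0.18939610919576558 0.1181483379731035
yaw 0.051550263073635055
scene ctr [ 0.5495 -0.0948]
R far [ 0.5903 -0.1734  0.1219] 0.0034206431786666523 box 0.03430338213612088 -0.08030904954773505 0.11790210434354342
R near [ 0.5196 -0.1782  0.1157] 0.0010385979857412556 box -0.03661142597582415 -0.08140381975088587 0.11165216191358168
L far [ 0.5834 -0.0093  0.1102] 0.002397052146539542 box 0.03580273568288419 0.0839275110554427 0.10621420452878871
L near [ 0.5101 -0.0118  0.1117] 0.002731792173326663 box -0.03749604848745296 0.08526145208929463 0.1077183191258112
[0.1518 0.6319 0.2311] 0.3
```

Call:
servo_tool(
  commands=[
    {"angular": [0, 0, 0.117], "translation": [0, 0, 0], "grip": 1},
    {"angular": [0, 0, 0.117], "translation": [0, 0, 0], "grip": 1},
    {"angular": [0, 0, 0.117], "translation": [0, 0, 0], "grip": 1},
    {"angular": [0, 0, 0.117], "translation": [0, 0, 0], "grip": 1},
    {"angular": [0, 0, 0.117], "translation": [0, 0, 0], "grip": 1},
  ],
  grip_force=40,
)

```text
time_s: 0.72
position: [0.1518, 0.632, 0.2312]
orientation: [-3.141, 0.0, 2.315]
wrist_force: [0.3, -0.7, 0.4]
width: 0.299
grip_force: 0.0
```

Call:
servo_tool(
  commands=[
    {"angular": [0, 0, 0.117], "translation": [0, 0, 0], "grip": 1},
    {"angular": [0, 0, 0.117], "translation": [0, 0, 0], "grip": 1},
    {"angular": [0, 0, 0.117], "translation": [0, 0, 0], "grip": 1},
    {"angular": [0, 0, 0.117], "translation": [0, 0, 0], "grip": 1},
    {"angular": [0, 0, 0.117], "translation": [0, 0, 0], "grip": 1},
  ],
)

```text
time_s: 1.13
position: [0.1518, 0.632, 0.2312]
orientation: [-3.142, 0.0, 1.73]
wrist_force: [-0.4, 0.2, 0.2]
width: -0.001
grip_force: 0.0
```

Call:
servo_tool(
  commands=[
    {"angular": [0, 0, 0.117], "translation": [0, 0, 0], "grip": 1},
    {"angular": [0, 0, 0], "translation": [0, 0, 0], "grip": 1},
  ],
)

```text
time_s: 1.3
position: [0.1518, 0.632, 0.2312]
orientation: [-3.142, 0.0, 1.612]
wrist_force: [0.2, 0.2, 0.5]
width: 0.0
grip_force: 0.0
```

Call:
servo_tool(
  commands=[
    {"angular": [0, 0, 0], "translation": [-0.0277, 0.01475, 0], "grip": 1},
    {"angular": [0, 0, 0], "translation": [-0.0277, 0.01475, 0], "grip": 1},
    {"angular": [0, 0, 0], "translation": [-0.0277, 0.01475, 0], "grip": 1},
    {"angular": [0, 0, 0], "translation": [-0.0277, 0.01475, 0], "grip": 1},
    {"angular": [0, 0, 0], "translation": [-0.0277, 0.01475, 0], "grip": 1},
  ],
)

```text
time_s: 1.72
position: [0.2326, 0.4959, 0.2313]
orientation: [3.141, -0.0, 1.624]
wrist_force: [0.3, 1.3, -0.1]
width: 0.001
grip_force: 0.0
```

Call:
servo_tool(
  commands=[
    {"angular": [0, 0, 0], "translation": [-0.0277, 0.01475, 0], "grip": 1},
    {"angular": [0, 0, 0], "translation": [-0.0277, 0.01475, 0], "grip": 1},
    {"angular": [0, 0, 0], "translation": [-0.0277, 0.01475, 0], "grip": 1},
    {"angular": [0, 0, 0], "translation": [-0.0277, 0.01475, 0], "grip": 1},
    {"angular": [0, 0, 0], "translation": [-0.0277, 0.01475, 0], "grip": 1},
  ],
)

```text
time_s: 2.13
position: [0.313, 0.3611, 0.2314]
orientation: [3.141, -0.0, 1.624]
wrist_force: [2.0, -0.8, 0.3]
width: 0.002
grip_force: 0.0
```

Call:
servo_tool(
  commands=[
    {"angular": [0, 0, 0], "translation": [-0.0277, 0.01475, 0], "grip": 1},
    {"angular": [0, 0, 0], "translation": [-0.0277, 0.01475, 0], "grip": 1},
    {"angular": [0, 0, 0], "translation": [-0.0277, 0.01475, 0], "grip": 1},
    {"angular": [0, 0, 0], "translation": [-0.0277, 0.01475, 0], "grip": 1},
    {"angular": [0, 0, 0], "translation": [-0.0277, 0.01475, 0], "grip": 1},
  ],
)

```text
time_s: 2.55
position: [0.3933, 0.2262, 0.2315]
orientation: [3.141, -0.0, 1.624]
wrist_force: [0.4, 0.3, -0.7]
width: -0.002
grip_force: 0.0
```

Call:
servo_tool(
  commands=[
    {"angular": [0, 0, 0], "translation": [-0.0277, 0.01475, 0], "grip": 1},
    {"angular": [0, 0, 0], "translation": [-0.0277, 0.01475, 0], "grip": 1},
    {"angular": [0, 0, 0], "translation": [-0.0277, 0.01475, 0], "grip": 1},
    {"angular": [0, 0, 0], "translation": [-0.0277, 0.01475, 0], "grip": 1},
    {"angular": [0, 0, 0], "translation": [-0.0277, 0.01475, 0], "grip": 1},
  ],
)

```text
time_s: 2.97
position: [0.4737, 0.0913, 0.2315]
orientation: [3.141, -0.0, 1.624]
wrist_force: [0.3, 0.0, -0.0]
width: -0.001
grip_force: 0.0
```

Call:
servo_tool(
  commands=[
    {"angular": [0, 0, 0], "translation": [-0.0277, 0.01475, 0], "grip": 1},
    {"angular": [0, 0, 0], "translation": [-0.0277, 0.01475, 0], "grip": 1},
    {"angular": [0, 0, 0], "translation": [-0.0277, 0.01475, 0], "grip": 1},
    {"angular": [0, 0, 0], "translation": [-0.0277, 0.01475, 0], "grip": 1},
    {"angular": [0, 0, 0], "translation": [-0.0277, 0.01475, 0], "grip": 1},
  ],
)

```text
time_s: 3.38
position: [0.554, -0.0436, 0.2314]
orientation: [3.141, 0.0, 1.623]
wrist_force: [1.5, 0.5, 0.3]
width: 0.003
grip_force: 0.0
```

Call:
servo_tool(
  commands=[
    {"angular": [0, 0, 0], "translation": [0, 0, 0], "grip": 1},
    {"angular": [0, 0, 0], "translation": [0, 0, 0], "grip": 1},
    {"angular": [0, 0, 0], "translation": [0, 0, 0], "grip": 1},
  ],
)

```text
time_s: 3.63
position: [0.5529, -0.0418, 0.2311]
orientation: [-3.141, -0.0, 1.621]
wrist_force: [-0.4, 0.5, -0.9]
width: -0.003
grip_force: 0.0
```

```bash
python3 - <<'E'
from h import *
s=state();f=grab_frame("wrist");print(s["position"],s["orientation"],s["q"])
cv2.imwrite("pics/w1.png",f["img"][:,:,::-1]);E=wristE(f,s);print(E)
c=np.array([.551,-.095]);ax=np.array([.9987,.05]);ay=np.array([-.05,.9987])
for x,y,z in [(96,60,86),(96,-60,86),(-96,-60,86),(-96,60,86)]:
    print((x,y),proj(f,np.r_[c+ax*x/1e3+ay*y/1e3,z/1e3+.004],E))
print("tcp",proj(f,s["position"],E))
E
```

```text
[ 0.5529 -0.0418  0.2311] [-3.1408 -0.0003  1.6208] [-0.1303  0.3479  1.817   0.0002  0.9775 -0.1805]
[[ 0.9988  0.0489 -0.001  -0.5512]
 [ 0.0474 -0.9637  0.2628 -0.1003]
 [ 0.0119 -0.2625 -0.9649  0.3599]
 [ 0.      0.      0.      1.    ]]
(96, 60) [[401.688  181.0891]]
(96, -60) [[393.1457 282.2747]]
(-96, -60) [[228.154  282.2977]]
(-96, 60) [[218.3319 181.2604]]
tcp [[313.1325 245.5013]]
```

View pics/w1.png

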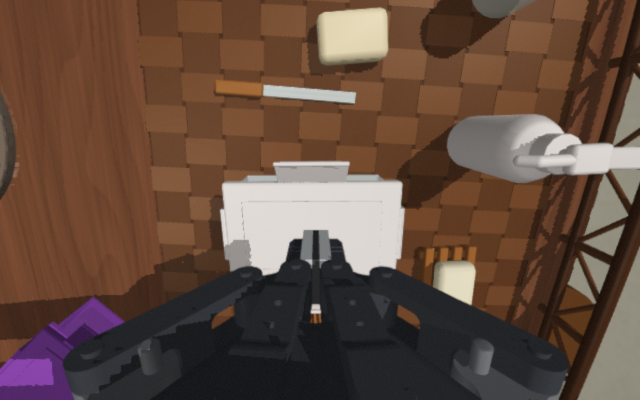

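w1 shows the box lid between cols 224 and 401 with its far edge at row 182. The left tab, cols 275–349 and rows 163–182, stands obliquely up, with the finger tip at col 313 on its middle. I now descend and sweep it outward.

Call:
servo_tool(
  commands=[
    {"angular": [0, 0, 0], "translation": [0, 0, 0.025], "grip": 1},
    {"angular": [0, 0, 0], "translation": [0, 0, 0.025], "grip": 1},
    {"angular": [0, 0, 0], "translation": [0, 0, 0.025], "grip": 1},
    {"angular": [0, 0, 0], "translation": [0, 0, 0.025], "grip": 1},
    {"angular": [0, 0, 0], "translation": [0, 0, 0.024], "grip": 1},
  ],
)

```text
time_s: 4.1
position: [0.5528, -0.0408, 0.1065]
orientation: [3.141, -0.0, 1.622]
wrist_force: [0.2, 0.9, -0.1]
width: -0.001
grip_force: 0.0
```

Call:
servo_tool(
  commands=[
    {"angular": [0, 0, 0], "translation": [0, 0, 0], "grip": 1},
    {"angular": [0, 0, 0], "translation": [0, 0, 0], "grip": 1},
    {"angular": [0, 0, 0], "translation": [0.006, 0, 0], "grip": 1},
    {"angular": [0, 0, 0], "translation": [0.006, 0, 0], "grip": 1},
    {"angular": [0, 0, 0], "translation": [0.006, 0, 0], "grip": 1},
  ],
)

```text
time_s: 4.52
position: [0.5533, -0.0233, 0.1088]
orientation: [3.139, 0.0, 1.619]
wrist_force: [0.4, -0.2, 0.7]
width: 0.002
grip_force: 0.2
```

Call:
servo_tool(
  commands=[
    {"angular": [0, 0, 0], "translation": [0.006, 0, 0], "grip": 1},
    {"angular": [0, 0, 0], "translation": [0.005, 0, 0], "grip": 1},
    {"angular": [0, 0, 0], "translation": [0, 0, 0], "grip": 1},
    {"angular": [0, 0, 0], "translation": [0, 0, 0], "grip": 1},
  ],
)

```text
time_s: 4.85
position: [0.5521, -0.0126, 0.1076]
orientation: [3.141, 0.0, 1.62]
wrist_force: [0.2, 0.2, 2.1]
width: -0.002
grip_force: 0.4
```

Call:
servo_tool(
  commands=[
    {"angular": [0, 0, 0], "translation": [0, 0, 0.006], "grip": 1},
    {"angular": [0, 0, 0], "translation": [0, 0, 0.006], "grip": 1},
    {"angular": [0, 0, 0], "translation": [0, 0, 0.006], "grip": 1},
    {"angular": [0, 0, 0], "translation": [0, 0, 0.006], "grip": 1},
    {"angular": [0, 0, 0], "translation": [0, 0, 0], "grip": 1},
  ],
)

```text
time_s: 5.27
position: [0.5511, -0.0132, 0.0817]
orientation: [-3.139, -0.0, 1.618]
wrist_force: [0.0, 0.6, -0.1]
width: -0.004
grip_force: 0.0
```

```bash
python3 - <<'E'
from h import *
f=grab_frame("wrist");g=grab_frame("scene")
a=cv2.resize(f["img"][130:290,200:440],None,fx=2.5,fy=2.5)
b=cv2.resize(g["img"][170:280,250:370],None,fx=3.6,fy=3.6)[:400]
print(a.shape,b.shape)
cv2.imwrite("pics/w2.png",np.vstack([a[:300],cv2.resize(b[:290],(600,290))])[:,:,::-1]);print(state()["wrist_force"])
E
```

```text
(400, 600, 3) (396, 432, 3)
[-0.4061  0.0249 -0.1711]
```

View pics/w2.png

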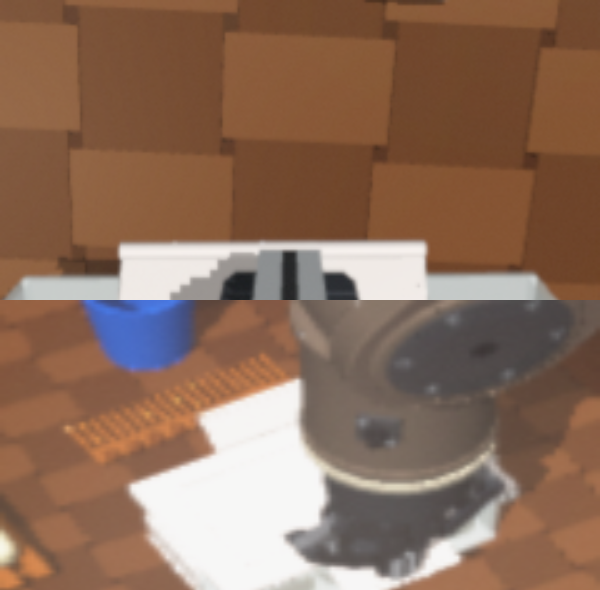

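The tab's bead is just beyond and under the finger tip at crop (275,247), so it is following the finger down. I continue the descent.

Call:
servo_tool(
  commands=[
    {"angular": [0, 0, 0], "translation": [0, 0, 0.006], "grip": 1},
    {"angular": [0, 0, 0], "translation": [0, 0, 0.006], "grip": 1},
    {"angular": [0, 0, 0], "translation": [0, 0, 0.006], "grip": 1},
    {"angular": [0, 0, 0], "translation": [0, 0, 0.006], "grip": 1},
    {"angular": [0, 0, 0], "translation": [0, 0, 0.006], "grip": 1},
  ],
)

```text
time_s: 5.78
position: [0.5519, -0.013, 0.0526]
orientation: [-3.141, -0.0, 1.619]
wrist_force: [0.8, 0.9, 0.8]
width: -0.001
grip_force: 0.8
```

Call:
servo_tool(
  commands=[
    {"angular": [0, 0, 0], "translation": [0, 0, 0.004], "grip": 1},
    {"angular": [0, 0, 0], "translation": [0, 0, 0], "grip": 1},
    {"angular": [0, 0, 0], "translation": [0, 0, 0], "grip": 1},
  ],
)

```text
time_s: 6.03
position: [0.5516, -0.0129, 0.0489]
orientation: [-3.141, -0.0, 1.619]
wrist_force: [0.7, 0.9, -1.1]
width: 0.001
grip_force: 0.8
```

Call:
servo_tool(
  commands=[
    {"angular": [0, 0, 0], "translation": [-0.002, 0, 0], "grip": 1},
    {"angular": [0, 0, 0], "translation": [-0.002, 0, 0], "grip": 1},
    {"angular": [0, 0, 0], "translation": [0, 0, 0], "grip": 1},
  ],
)

```text
time_s: 6.28
position: [0.5523, -0.0173, 0.0495]
orientation: [3.141, 0.0, 1.619]
wrist_force: [-0.2, 1.5, -0.2]
width: 0.002
grip_force: 0.3
```

Call:
servo_tool(
  commands=[
    {"angular": [0, 0, 0], "translation": [-0.001, 0, 0], "grip": 1},
    {"angular": [0, 0, 0], "translation": [0, 0, 0], "grip": 1},
  ],
)

```text
time_s: 6.45
position: [0.5525, -0.0183, 0.0495]
orientation: [3.141, 0.0, 1.619]
wrist_force: [-0.6, -0.4, 0.4]
width: 0.003
grip_force: 0.0
```

Call:
servo_tool(
  commands=[
    {"angular": [0, 0, 0], "translation": [-0.001, 0, 0], "grip": 1},
    {"angular": [0, 0, 0], "translation": [0, 0, 0], "grip": 1},
  ],
)

```text
time_s: 6.62
position: [0.5525, -0.0192, 0.0494]
orientation: [3.141, 0.0, 1.619]
wrist_force: [0.2, 0.2, -0.2]
width: 0.004
grip_force: 0.0
```

Call:
servo_tool(
  commands=[
    {"angular": [0, 0, 0], "translation": [-0.001, 0, 0], "grip": 1},
    {"angular": [0, 0, 0], "translation": [0, 0, 0], "grip": 1},
  ],
)

```text
time_s: 6.78
position: [0.5524, -0.0197, 0.0494]
orientation: [3.141, -0.0, 1.618]
wrist_force: [0.5, 7.5, 1.3]
width: -0.002
grip_force: 3.1
```

Call:
servo_tool(
  commands=[
    {"angular": [0, 0, 0], "translation": [-0.001, 0, 0], "grip": 1},
    {"angular": [0, 0, 0], "translation": [0, 0, 0], "grip": 1},
  ],
)

```text
time_s: 6.95
position: [0.5524, -0.0204, 0.0494]
orientation: [3.141, -0.001, 1.618]
wrist_force: [0.6, 10.9, 2.5]
width: 0.001
grip_force: 5.2
```

Call:
servo_tool(
  commands=[
    {"angular": [0, 0, 0], "translation": [-0.001, 0, 0], "grip": 1},
    {"angular": [0, 0, 0], "translation": [0, 0, 0], "grip": 1},
  ],
)

```text
time_s: 7.12
position: [0.5524, -0.0213, 0.0494]
orientation: [-3.142, -0.001, 1.619]
wrist_force: [0.4, 10.9, 2.3]
width: -0.002
grip_force: 5.7
```

```bash
python3 - <<'E'
from h import *
s=state();f=grab_frame("wrist");E=wristE(f,s);g=grab_frame("top")
print(s["wrist_force"],s["position"])
a=cv2.resize(f["img"][150:310,200:440],None,fx=2.5,fy=2.5)
b=cv2.resize(g["img"][130:220,235:355],(600,450),interpolation=2)[-420:]
cv2.imwrite("pics/w3.png",np.vstack([a[:,:],b[:200]])[:,:,::-1])
E
```

```text
[ 0.3573 10.8752  2.2993] [ 0.5524 -0.0213  0.0494]
```

View pics/w3.png

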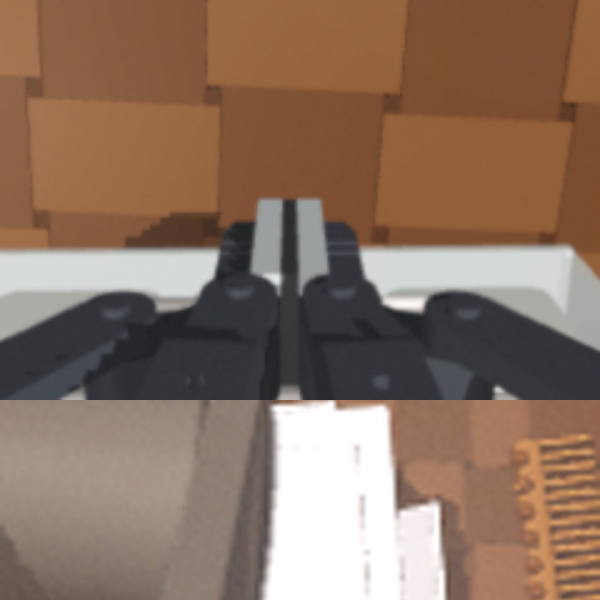

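```bash
cat >> h.py <<'E'
def shift(img=None):
    """box shift in px vs first top frame (cols, rows): lid/right tab/far-end edges by phase correlation of the lid's visible right part"""
    a=cv2.cvtColor(cv2.imread("pics/top0.png"),6).astype(np.float32)
    b=cv2.cvtColor(grab_frame("top")["img"],7).astype(np.float32) if img is None else img
    out=[]
    for r in (143,146,149,152,155,191,195,199,203):
        p=[x[r,300:320] for x in (a,b)]
        # column where brightness falls through 170, first crossing
        o=[]
        for q in p:
            i=np.argmax(q<170); o.append(i-1+(q[i-1]-170)/(q[i-1]-q[i]))
        out.append(o[1]-o[0])
    return np.array(out)
E
python3 - <<'E'
from h import *
print(shift())
E
```

```text
[0.1738 0.3334 0.8336 0.6304 0.221  0.6985 0.3185 0.4345 0.4029]
```

The box slid about 1 mm and the finger face is at the locked bead depth. I back off and look at the tab.

Call:
servo_tool(
  commands=[
    {"angular": [0, 0, 0], "translation": [0.005, 0, 0], "grip": 1},
    {"angular": [0, 0, 0], "translation": [0.01, 0, 0], "grip": 1},
    {"angular": [0, 0, 0], "translation": [0.015, 0, 0], "grip": 1},
    {"angular": [0, 0, 0], "translation": [0.01, 0, -0.02], "grip": 1},
    {"angular": [0, 0, 0], "translation": [0, 0, -0.03], "grip": 1},
  ],
)

```text
time_s: 7.68
position: [0.5483, 0.02, 0.0976]
orientation: [-3.137, -0.0, 1.62]
wrist_force: [0.0, 0.1, -0.3]
width: 0.002
grip_force: 0.0
```

Call:
servo_tool(
  commands=[
    {"angular": [0, 0, 0], "translation": [0, 0, -0.03], "grip": 1},
    {"angular": [0, 0, 0], "translation": [-0.025, 0, -0.03], "grip": 1},
    {"angular": [0, 0, 0], "translation": [-0.03, 0, -0.02], "grip": 1},
    {"angular": [0, 0, 0], "translation": [-0.035, 0, 0], "grip": 1},
    {"angular": [0, 0, 0], "translation": [-0.035, 0, 0], "grip": 1},
  ],
)

```text
time_s: 8.1
position: [0.5574, -0.1076, 0.1811]
orientation: [3.139, 0.001, 1.62]
wrist_force: [1.0, 0.1, -0.3]
width: -0.003
grip_force: 0.0
```

Call:
servo_tool(
  commands=[
    {"angular": [0, 0, 0], "translation": [-0.025, 0, 0], "grip": 1},
    {"angular": [0, 0, 0], "translation": [0, 0, 0], "grip": 1},
    {"angular": [0, 0, 0], "translation": [0, 0, 0], "grip": 1},
  ],
)

```text
time_s: 8.35
position: [0.5576, -0.1326, 0.1792]
orientation: [-3.141, 0.0, 1.617]
wrist_force: [0.2, 1.4, 0.3]
width: -0.001
grip_force: 0.0
```

```bash
python3 - <<'E'
from h import *
s=state();f=grab_frame("wrist");E=wristE(f,s);g=grab_frame("scene");t=grab_frame("top")
print(s["wrist_force"],s["position"],shift(cv2.cvtColor(t["img"],7).astype(np.float32)))
c=cv2.resize(f["img"][120:300,170:470],(500,300))
b=cv2.resize(g["img"][180:280,250:350],(300,300),interpolation=2)
d=cv2.resize(t["img"][130:220,250:350],(333,300),interpolation=2)
r=np.zeros((600,800,3),np.uint8);r[:300,:500]=c;r[300:,:300]=b;r[300:,310:643]=d;r[:300,500:]=b
cv2.imwrite("pics/w4.png",r[:,:,::-1])
E
```

```text
[0.2389 1.3845 0.2689] [ 0.5576 -0.1326  0.1792] [-17.9119 -16.7072 -16.4683 -18.5496 -21.9093   0.6861   0.3185   0.4345
   0.7854]
```

View pics/w4.png

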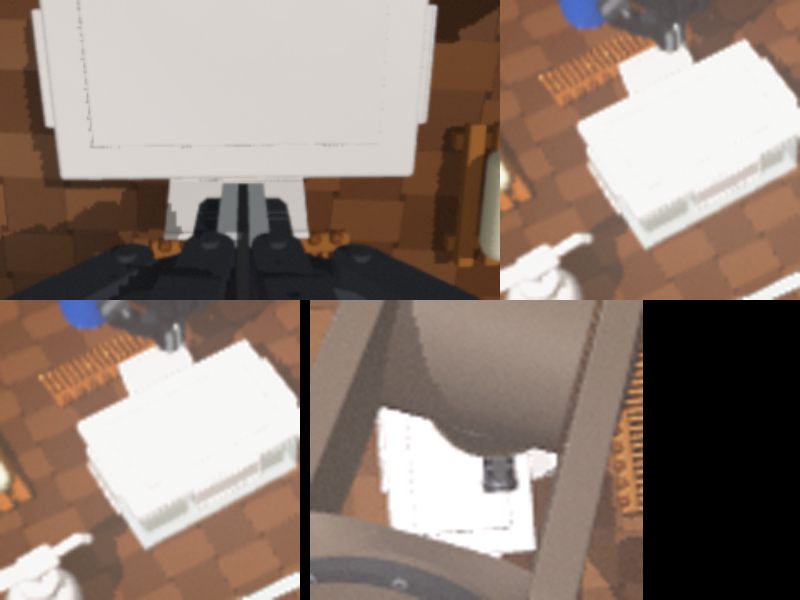

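The left tab now lies against the side: a flat white patch at (225,485) with nothing protruding. The right tab, at (166–307, 180–240), stands up. I do the same there.

Call:
servo_tool(
  commands=[
    {"angular": [0, 0, 0], "translation": [0, -0.004, 0.02], "grip": 1},
    {"angular": [0, 0, 0], "translation": [0, 0, 0.02], "grip": 1},
    {"angular": [0, 0, 0], "translation": [0, 0, 0.02], "grip": 1},
    {"angular": [0, 0, 0], "translation": [0, 0, 0.013], "grip": 1},
    {"angular": [0, 0, 0], "translation": [0, 0, 0], "grip": 1},
  ],
)

```text
time_s: 8.92
position: [0.5521, -0.1303, 0.1039]
orientation: [-3.138, -0.001, 1.62]
wrist_force: [-1.4, -0.7, -0.3]
width: -0.001
grip_force: 0.0
```

Call:
servo_tool(
  commands=[
    {"angular": [0, 0, 0], "translation": [-0.006, 0, 0], "grip": 1},
    {"angular": [0, 0, 0], "translation": [-0.006, 0, 0], "grip": 1},
    {"angular": [0, 0, 0], "translation": [-0.006, 0, 0], "grip": 1},
    {"angular": [0, 0, 0], "translation": [-0.006, 0, 0], "grip": 1},
    {"angular": [0, 0, 0], "translation": [-0.006, 0, 0], "grip": 1},
  ],
)

```text
time_s: 9.33
position: [0.5556, -0.163, 0.1071]
orientation: [3.14, 0.001, 1.619]
wrist_force: [0.3, 0.4, 0.7]
width: 0.001
grip_force: 0.0
```

Call:
servo_tool(
  commands=[
    {"angular": [0, 0, 0], "translation": [-0.006, 0, 0], "grip": 1},
    {"angular": [0, 0, 0], "translation": [-0.006, 0, 0], "grip": 1},
    {"angular": [0, 0, 0], "translation": [-0.004, 0, 0], "grip": 1},
    {"angular": [0, 0, 0], "translation": [0, 0, 0], "grip": 1},
    {"angular": [0, 0, 0], "translation": [0, 0, 0], "grip": 1},
  ],
)

```text
time_s: 9.75
position: [0.5559, -0.1784, 0.1063]
orientation: [3.142, 0.0, 1.618]
wrist_force: [0.6, -0.2, 1.1]
width: -0.004
grip_force: 0.4
```

Call:
servo_tool(
  commands=[
    {"angular": [0, 0, 0], "translation": [0, 0, 0.006], "grip": 1},
    {"angular": [0, 0, 0], "translation": [0, 0, 0.006], "grip": 1},
    {"angular": [0, 0, 0], "translation": [0, 0, 0.006], "grip": 1},
    {"angular": [0, 0, 0], "translation": [0, 0, 0.006], "grip": 1},
    {"angular": [0, 0, 0], "translation": [0, 0, 0.006], "grip": 1},
  ],
)

```text
time_s: 10.17
position: [0.5558, -0.1778, 0.0754]
orientation: [-3.141, -0.0, 1.619]
wrist_force: [-0.4, 0.3, 1.8]
width: -0.001
grip_force: 0.6
```

Call:
servo_tool(
  commands=[
    {"angular": [0, 0, 0], "translation": [0, 0, 0.006], "grip": 1},
    {"angular": [0, 0, 0], "translation": [0, 0, 0.006], "grip": 1},
    {"angular": [0, 0, 0], "translation": [0, 0, 0.006], "grip": 1},
    {"angular": [0, 0, 0], "translation": [0, 0, 0.006], "grip": 1},
    {"angular": [0, 0, 0], "translation": [0, 0, 0.003], "grip": 1},
  ],
)

```text
time_s: 10.58
position: [0.5556, -0.178, 0.0484]
orientation: [-3.141, -0.0, 1.619]
wrist_force: [-0.7, -1.1, 1.8]
width: -0.0
grip_force: 1.1
```

Call:
servo_tool(
  commands=[
    {"angular": [0, 0, 0], "translation": [0.002, 0, 0], "grip": 1},
    {"angular": [0, 0, 0], "translation": [0.002, 0, 0], "grip": 1},
    {"angular": [0, 0, 0], "translation": [0, 0, 0], "grip": 1},
  ],
)

```text
time_s: 10.83
position: [0.5557, -0.174, 0.0493]
orientation: [-3.141, 0.0, 1.619]
wrist_force: [-0.7, -5.0, -3.4]
width: -0.003
grip_force: 2.5
```

Call:
servo_tool(
  commands=[
    {"angular": [0, 0, 0], "translation": [0.001, 0, 0], "grip": 1},
    {"angular": [0, 0, 0], "translation": [0, 0, 0], "grip": 1},
  ],
)

```text
time_s: 11.0
position: [0.5558, -0.1733, 0.0495]
orientation: [3.141, 0.001, 1.619]
wrist_force: [-1.1, -7.6, -3.2]
width: -0.001
grip_force: 3.9
```

Call:
servo_tool(
  commands=[
    {"angular": [0, 0, 0], "translation": [0.001, 0, 0], "grip": 1},
    {"angular": [0, 0, 0], "translation": [0, 0, 0], "grip": 1},
  ],
)

```text
time_s: 11.17
position: [0.556, -0.1725, 0.0497]
orientation: [3.141, 0.001, 1.619]
wrist_force: [-0.5, -9.1, -2.4]
width: -0.002
grip_force: 4.5
```

Call:
servo_tool(
  commands=[
    {"angular": [0, 0, 0], "translation": [0.001, 0, 0], "grip": 1},
    {"angular": [0, 0, 0], "translation": [0, 0, 0], "grip": 1},
  ],
)

```text
time_s: 11.33
position: [0.5561, -0.1716, 0.0498]
orientation: [3.14, 0.001, 1.619]
wrist_force: [0.2, -8.6, -2.4]
width: 0.001
grip_force: 4.7
```

Call:
servo_tool(
  commands=[
    {"angular": [0, 0, 0], "translation": [0.001, 0, 0], "grip": 1},
    {"angular": [0, 0, 0], "translation": [0, 0, 0], "grip": 1},
  ],
)

```text
time_s: 11.5
position: [0.5562, -0.1707, 0.0498]
orientation: [3.14, 0.001, 1.619]
wrist_force: [-0.0, -9.7, -1.1]
width: 0.003
grip_force: 4.8
```

```bash
python3 - <<'E'
from h import *
# left lid edge shift, top view
a=cv2.cvtColor(cv2.imread("pics/top0.png"),6).astype(float);b=cv2.cvtColor(grab_frame("top")["img"],7).astype(float)
for r in (142,145,148,151,154,190,194,198,202):
    o=[]
    for q in (a[r],b[r]):
        q=q[262:290];i=np.argmax(q>190);o.append(i-(q[i]-190)/(q[i]-q[i-1]+1e-6))
    print(r,round(o[1]-o[0],2),end="; ")
E
```

```text
142 -1.15; 145 -1.08; 148 -1.04; 151 -0.99; 154 -1.2; 190 -6.49; 194 -9.61; 198 6.18; 202 -4.23;
```

Call:
servo_tool(
  commands=[
    {"angular": [0, 0, 0], "translation": [-0.005, 0, 0], "grip": 1},
    {"angular": [0, 0, 0], "translation": [-0.01, 0, 0], "grip": 1},
    {"angular": [0, 0, 0], "translation": [-0.015, 0, 0], "grip": 1},
    {"angular": [0, 0, 0], "translation": [0, 0, -0.035], "grip": 1},
    {"angular": [0, 0, 0], "translation": [0, 0, -0.035], "grip": 1},
  ],
)

```text
time_s: 11.97
position: [0.5555, -0.2012, 0.1184]
orientation: [-3.138, -0.002, 1.617]
wrist_force: [2.0, -0.4, -0.4]
width: 0.001
grip_force: 0.0
```

Call:
servo_tool(
  commands=[
    {"angular": [0, 0, 0], "translation": [0, 0, -0.035], "grip": 1},
    {"angular": [0, 0, 0], "translation": [0, 0, -0.035], "grip": 1},
    {"angular": [0, 0, 0], "translation": [-0.035, 0, 0], "grip": 1},
    {"angular": [0, 0, 0], "translation": [-0.035, 0, 0], "grip": 1},
    {"angular": [0, 0, 0], "translation": [-0.035, 0, 0], "grip": 1},
  ],
)

```text
time_s: 12.38
position: [0.5622, -0.3072, 0.1907]
orientation: [3.14, 0.001, 1.62]
wrist_force: [0.6, -0.2, -0.1]
width: -0.0
grip_force: 0.0
```

Call:
servo_tool(
  commands=[
    {"angular": [0, 0, 0], "translation": [-0.035, 0, 0], "grip": 1},
    {"angular": [0, 0, 0], "translation": [-0.035, 0, 0], "grip": 1},
    {"angular": [0, 0, 0], "translation": [-0.035, 0, 0], "grip": 1},
    {"angular": [0, 0, 0], "translation": [0, 0, 0], "grip": 1},
    {"angular": [0, 0, 0], "translation": [0, 0, 0], "grip": 1},
  ],
)

```text
time_s: 12.8
position: [0.5661, -0.4127, 0.1889]
orientation: [-3.142, -0.0, 1.616]
wrist_force: [0.4, 0.5, -0.3]
width: 0.0
grip_force: 0.0
```

```bash
python3 - <<'E'
from h import *
s=state();g=grab_frame("scene");t=grab_frame("top");print(s["position"],s["time_s"])
cv2.imwrite("pics/top1.png",t["img"][:,:,::-1]);cv2.imwrite("pics/scene1.png",g["img"][:,:,::-1])
a=cv2.imread("pics/top0.png")
A,B=[cv2.resize(x[132:214,258:330],(394,449),interpolation=2) for x in (a,t["img"][:,:,::-1])]
cv2.imwrite("pics/w5.png",np.hstack([B,cv2.resize(g["img"][190:265,275:355,::-1],(400,449),interpolation=2)]))
E
```

```text
[ 0.5661 -0.4127  0.1889] 12.8
```

View pics/w5.png

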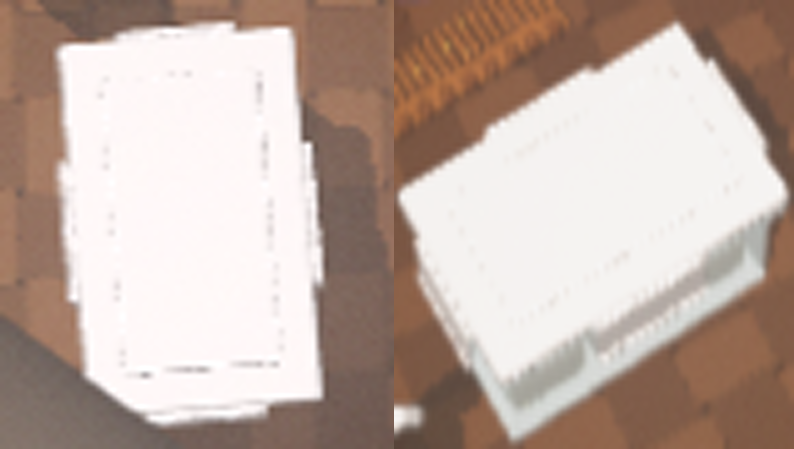

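w5 shows both tabs lying close to the sides, with outer edges at crop (66,230) left and (317,200) right. They protrude about as far as the locked end tabs. A sub-pixel check follows.

```bash
python3 - <<'E'
from h import *
f=grab_frame("top");b=cv2.GaussianBlur(cv2.cvtColor(f["img"],7).astype(float),(1,5),0)
def edge(r,side):
    q=b[r,258:295] if side>0 else b[r,330:295:-1]
    i=np.argmax(q>165);s=i-(q[i]-165)/(q[i]-q[i-1]+1e-6)
    return (258+s) if side>0 else 330-s
lid={}
for side,rows in ((1,list(range(142,157))+list(range(192,199))),(-1,list(range(142,154))+list(range(188,202)))):
    p=np.polyfit(rows,[edge(r,side) for r in rows],1)
    p=np.polyfit([r for r in rows if abs(edge(r,side)-np.polyval(p,r))<.6],[edge(r,side) for r in rows if abs(edge(r,side)-np.polyval(p,r))<.6],1)
    print(side,"lid fit",p,"tab protrusion px",[round(abs(edge(r,side)-np.polyval(p,r)),2) for r in range(156,190,3)])
    lid[side]=p
l,r=[plane(f,[(np.polyval(lid[s],172),172)],.09)[0] for s in (1,-1)];c=(l+r)/2
print(l,r,"ctr y",c[1],"width",l[1]-r[1])
for s in (1,-1):
  for th in (0,.1,.23):
    P=[c[0],c[1]+s*(.062+.031*np.sin(th)+.002*np.cos(th)),.088-.031*np.cos(th)]
    print(s,th,"pred px",round((proj(f,P)[0,0]-np.polyval(lid[s],172))*-s,2))
E
```

```text
1 lid fit [  0.08   256.5791] tab protrusion px [np.float64(0.03), np.float64(0.03), np.float64(1.61), np.float64(1.81), np.float64(1.54), np.float64(1.56), np.float64(1.79), np.float64(1.64), np.float64(1.47), np.float64(1.56), np.float64(1.7), np.float64(0.16)]
-1 lid fit [  0.0808 300.0469] tab protrusion px [np.float64(0.08), np.float64(1.65), np.float64(1.57), np.float64(2.01), np.float64(1.89), np.float64(1.72), np.float64(1.94), np.float64(2.06), np.float64(1.93), np.float64(1.51), np.float64(0.01), np.float64(0.1)]
[ 0.5532 -0.0316  0.09  ] [ 0.5509 -0.1531  0.09  ] ctr y -0.09233697296502621 width 0.12149575608561207
1 0 pred px 0.19
1 0.1 pred px 1.27
1 0.23 pred px 2.67
-1 0 pred px 0.96
-1 0.1 pred px 2.04
-1 0.23 pred px 3.42
```

Call:
servo_tool(
  commands=[
    {"angular": [0, 0.115, 0], "translation": [0, 0, 0], "grip": 1},
    {"angular": [0, 0.115, 0], "translation": [0, 0, 0], "grip": 1},
    {"angular": [0, 0.115, 0], "translation": [0, 0, 0], "grip": 1},
    {"angular": [0, 0.115, 0], "translation": [0, 0, 0], "grip": 1},
    {"angular": [0, 0.115, 0], "translation": [0, 0, 0], "grip": 1},
  ],
)

```text
time_s: 13.37
position: [0.5676, -0.4093, 0.1911]
orientation: [3.139, -0.579, 1.622]
wrist_force: [0.3, 0.1, -0.5]
width: 0.0
grip_force: 0.0
```

Call:
servo_tool(
  commands=[
    {"angular": [0, 0.115, 0], "translation": [0, 0, 0], "grip": 1},
    {"angular": [0, 0.115, 0], "translation": [0, 0, 0], "grip": 1},
    {"angular": [0, 0, 0], "translation": [0, 0, 0], "grip": 1},
    {"angular": [0, 0, 0], "translation": [0, 0, 0], "grip": 1},
    {"angular": [0, 0, 0], "translation": [0, 0, 0], "grip": 1},
  ],
)

```text
time_s: 13.78
position: [0.5676, -0.4091, 0.1896]
orientation: [3.141, -0.802, 1.62]
wrist_force: [-0.1, -0.3, 0.9]
width: -0.007
grip_force: 0.0
```

```bash
python3 - <<'E'
from h import *
s=state();f=grab_frame("wrist");E=wristE(f,s);print(s["position"],s["orientation"])
c=np.array([.552,-.0923]);t=np.arctan(.0805)
t=.055;ax=np.array([np.cos(t),np.sin(t)]);ay=np.array([-ax[1],ax[0]])
W=lambda x,y,z:proj(f,np.r_[c+ax*x+ay*y,z+.004],E)[0]
print("lid corners",W(-.096,-.06,.086),W(.096,-.06,.086))
for th in (0,.1,.23):
    y=-(.062+.031*np.sin(th)+.002);z=.084-.031*np.cos(th)
    print(th,W(-.036,y,z),W(.036,y,z))
p=W(0,-.062,.07);x0,y0=int(max(0,min(440,p[0]-100))),int(max(0,min(250,p[1]-75)));print("crop",x0,y0)
cv2.imwrite("pics/wfull.png",f["img"][:,:,::-1])
cv2.imwrite("pics/w6.png",cv2.resize(f["img"][y0:y0+150,x0:x0+200,::-1],None,fx=4,fy=4,interpolation=2))
E
```

```text
[ 0.5676 -0.4091  0.1896] [ 3.141  -0.8024  1.6201]
lid corners [243.2218  91.2175] [385.3062  90.5589]
0 [289.451  111.8179] [339.3576 111.5727]
0.1 [289.3521 113.2387] [339.4788 112.9915]
0.23 [289.198  114.8336] [339.6601 114.5837]
crop 214 26
```

View pics/w6.png

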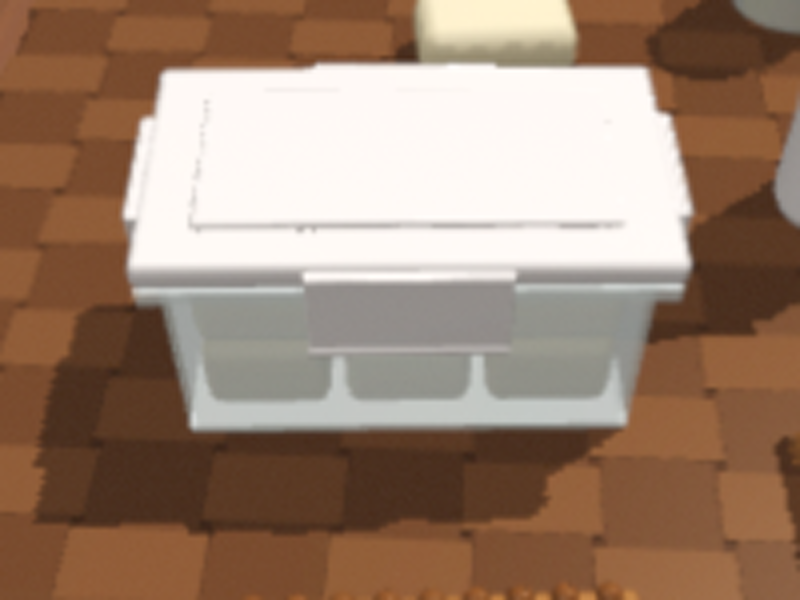

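The right tab lies flat: its free edge is at crop row 352 and the lid edge at row 268, so they are 21 px apart. The predictions are 20.9 for locked and 23.9 for unlatched. The left tab sticks out just as little in the top view and took about 11 N. I hand in.

```bash
python3 -c "
from rig import *
print(job_done())"
```

```text
the job is handed in; nothing more can be done
None
```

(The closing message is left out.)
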